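Register a well plate on a shaker and set its speed knob

ROBOT

A 6-joint arm with a two-finger parallel gripper is mounted at the origin on the work surface. World frame = base frame: x ahead of the robot, y to its left, z up, the work surface at z = 0. Lengths are in mm, angles in rad, forces in N, time in s.
With the tool pointing down it reaches from about 200 to 875 mm from the base axis. Payload 3.4 kg.
Tool frame: the origin (TCP) lies at the very end of the fingers, on their centre line; the grasp point (between the pads) lies 19 mm behind it; z points along the fingers, y is the line along which they close (so a half turn about z gives the same grasp; the last joint's range is limited). The gripper opens to 94 mm and grips with 3 to 60 N. Pads are 16 mm wide; open, the fingers measure 119 mm over their backs; the gripper's body (75 mm by 177 mm) begins 78 mm behind the grasp point.
Start: joints at [1.174, 0.276, 1.505, -0, 1.361, -0.121], TCP at [156.599, 553.301, 205.493] pointing down, gripper open.
Joint ranges: [-2.89, 2.89], [-0.75, 2.08], [0.22, 2.7], [-1.18, 4.32], [0.11, 2.71], [-2.7, 2.7]. Speed limits (rad/s): [2.57, 2.57, 3.14, 3.14, 3.14, 3.14].

INTERFACE

Orientations are given as a unit quaternion [w, x, y, z].
In Python, from cell import manip gives the robot as it stands. The module is installed in compiled form; this text tells all that it offers.
- The arm moves only by the tool send_rows, never from a script. Its argument "steps" is a list of rows, each an object of numbers: "x", "y", "z": the shift along the tool's x, y, z as a fraction of full scale; "wx", "wy", "wz": the turn, a rotation vector about the tool's x, y, z as a fraction of full scale. A call has 1 to 10 rows; each row shifts and turns the commanded pose from where the row before left it, along the tool's axes as they then stand; what a row does not reach is not made up. Full scale, the value 1, is 20 cm for a shift and 90 degrees for a turn. A row lasts 1/8 s, in which the tool goes at most 62.5 mm and 10.7 degrees, less where a joint would pass 70% of its speed; a pose out of reach is approached as far as the arm can. A call with a number of a shift or a turn outside -1 to 1 is refused whole. A call with a gripper value outside its range is refused whole. "fingers" is the opening, from 0 (shut) to 1 (fully open), set as the call begins (left out, the last holds). The fingers move at their own pace and stop on an object; the grip force is fixed at half the most. Time passes only in rows, so rows that do not move let the fingers close. It gives the time, the measured TCP pose, the force, the opening and the grip force at its end, in the units of the state.
- manip.observe(): the state, without advancing time (a new reading comes with each control period).
- manip.snapshot(name): name is "scene" or "top" or "wrist"; returns the picture (400x640x3 uint8, red, green, blue); there is no depth.
- manip.get_calibration(name): a dict with "fx", "fy", "cx", "cy" (pixels), "cam_to_world" (4x4, takes a point from camera to world coordinates). Camera axes: x right, y down, z forward; pixel columns grow to the right and rows downward; lengths in mm; the calibration is good to about 2 mm. A picture is of the moment at which its call begins: read the wrist's pose just before it. get_calibration takes no time and is no camera call; for the wrist camera it gives the pose at the moment of the call.
- manip.hand_in(): hands the job in; it is judged then, once.
The state is a dict: "time_s": time; "joints": joint angles; "dq": joint speeds; "joint_torque": joint torques, N m; "tcp_pos": TCP position; "tool_rot": TCP orientation; "force": force on the tool from outside, world axes, zero at the start; "ft_torque": the same for the moment, N m; "gripper_width": finger opening in mm; "grasp_force": force on a finger pad.
Only numpy, scipy, OpenCV 4.12 (cv2) and the standard library are available. Lean on these libraries where they do the work, as an engineer would, in place of code of your own. Each camera call takes 0.05 s, during which the arm holds its last target. There are 200 camera calls.

TASK

Get the plate shaker ready to run: slide the well plate across the platform, keeping it flat on it, until it sits squarely up against all three steel stop pins. Then turn the speed knob until its pointed nose lines up with the raised mark on the collar around it. Leave the plate against its pins and the other things on the bench where they are.

Things in the scene. Friction and masses are not known exactly. Their poses are not given: they have to be found in the camera images.
- shaker: Plate shaker, fixed: a low white box 250 (x) x 360 (y) x 56 mm high. Origin: centre of its underside, on the bench. On it, centred at shaker y = -50 mm, is a flat dark steel platform 240 (x) x 220 (y) mm, top 66 mm above the bench. The knob stands beside the platform, at shaker x = 0, y = 122 mm.
- nest (a point): Point on the platform top where the centre of the plate's underside lies once it touches all three steel pins; axes as the shaker's. The pins, 12 mm in diameter and 12 mm high, stand at nest x, y = (48.7, -45) and (48.7, 45), for the plate's long +x edge, and (0, 69.8) mm, for its short +y edge nearest the knob.
- plate: Loose white 24-well plate, 85.4 (x) x 127.6 (y) x 14.4 mm high, roughly 110 g, lying on the platform a few cm short of the pins and askew. Origin: centre of its underside; its long edges run along its y.
- knob (a joint): Angle of the black speed knob, rad: grows clockwise seen from above, range 0 to 2.6; stiff enough to stay where left. It starts 0.4 to 1.5 rad anticlockwise of the mark.
- knob_grip (a point): On the knob's vertical axis, at gripping height, 88 mm above the bench. The knob is a round skirt 60 mm in diameter (top 64 mm above the bench) with an upright bar grip on it, 14 mm thick, 54 mm long, top 92 mm above the bench. Its own x axis runs along the bar to the nose.
- knob_nose (a point): Tip of the knob's pointed nose, at the end of the white line on the bar's top, 36 mm from the knob's axis, 92 mm above the bench.
- mark (a point): Inner end of the raised dark mark on the fixed aluminium collar around the knob, 36 mm from the knob's axis, 63 mm above the bench. The collar is 74 to 94 mm in diameter and 4 mm high; the mark is a radial bar 18 mm long, 6 mm wide, 7 mm high. Its x axis points radially outwards.
- mouse: Grey computer mouse, about 82 x 64 x 34 mm, loose on the bench; bystander. Origin: centre of the underside of its rear dome.
- stack: Stack of three spare lidded plates, 85 x 128 x 46 mm, loose on the bench; bystander. Origin: centre of its underside.
- reagent: Brown reagent bottle, 56 mm diameter, 100 mm high, loose on the bench; bystander. Origin: centre of its underside.
Things that resemble listed ones, but are neither listed nor needed, are in the scene too. Several things have the shape of the plate; the one meant has the colours described above.

How it is judged:
By the outcome, as a careful person would: the job done as asked, in the order asked, and still so for the second after the job is handed in, with the robot touching nothing.
It also fails if it takes over 66 s, if anything falls off the work surface, if the arm or the gripper's body presses on something with over 40 N, if the wrist force passes 120 N, or if a joint passes its speed limit or range.

## Working session

There is one attempt and no reset: what is moved stays moved. The work goes in short steps, Python scripts to look and compute and a tool call to move; the robot and the scene stay as the last step left them, time stands still between calls to the robot, and variables do not carry over. Pictures are saved under pics/ and viewed, at most 10 in all, crops included, and the job is handed in when it is done.

Besides the shell and the picture viewer there is one more tool, called by a JSON object that holds its "op" and its "data". send_rows: Moves the arm, as the interface text tells. Its arguments: {"type":"object","properties":{"steps":{"type":"array","items":{"type":"object","properties":{"x":{"type":"number"},"y":{"type":"number"},"z":{"type":"number"},"wx":{"type":"number"},"wy":{"type":"number"},"wz":{"type":"number"}}}},"fingers":{"type":"number"}},"required":["steps"]}

```bash
mkdir -p pics
python3 - <<'E'
from cell import manip
import cv2,numpy as np
s=manip.observe()
print(s)
for n in ["scene","top"]:
    im=manip.snapshot(n); cv2.imwrite(f"pics/{n}0.png",im[:,:,::-1]); c=manip.get_calibration(n)
    print(n,c['fx'],c['cx'],c['cy'],np.round(c['cam_to_world'],3).tolist())
E
```

```text
{'time_s': 0.0, 'joints': array([ 1.17401046e+00,  2.76575571e-01,  1.50611580e+00, -2.39852069e-06,
        1.36070291e+00, -1.21000532e-01]), 'dq': array([-1.00487498e-04, -6.49735654e-05,  1.12374887e-03,  1.19383707e-03,
        1.56315662e-03,  8.81968538e-04]), 'joint_torque': array([ 9.45886095e-04, -4.04570174e+01, -2.37230533e+01,  7.05764489e-02,
        3.41468921e-02, -1.46273801e-04]), 'tcp_pos': array([156.35886428, 552.74116647, 204.62274053]), 'tool_rot': array([-2.29483997e-04,  1.37455786e-01,  9.90507494e-01, -8.71091635e-04]), 'force': array([-0.41322262, -0.62945169,  0.32538637]), 'ft_torque': array([-0.02792944, -0.00160982, -0.00896639]), 'grasp_force': 0.0, 'gripper_width': 93.93479549882537}
scene 390.7700054711339 314.8824111674428 202.680988719731 [[0.615, 0.679, -0.402, 1133.302], [0.788, -0.519, 0.33, -391.655], [0.015, -0.519, -0.854, 1091.821], [0.0, 0.0, 0.0, 1.0]]
top 380.6615075447061 320.4091418013545 194.03995259253452 [[0.029, -0.994, 0.108, 527.002], [-1.0, -0.029, 0.005, -14.921], [-0.002, -0.108, -0.994, 1158.689], [0.0, 0.0, 0.0, 1.0]]
```

View pics/top0.png

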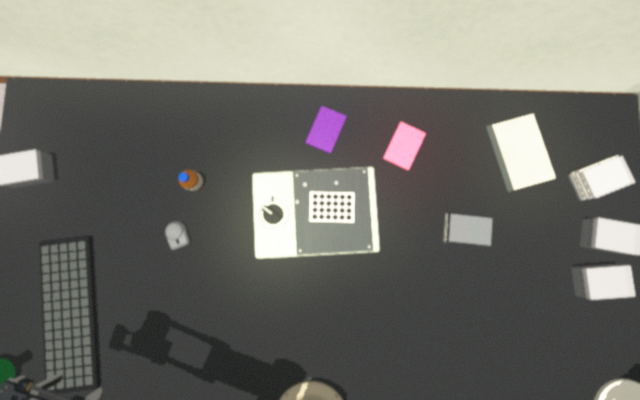

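View pics/scene0.png

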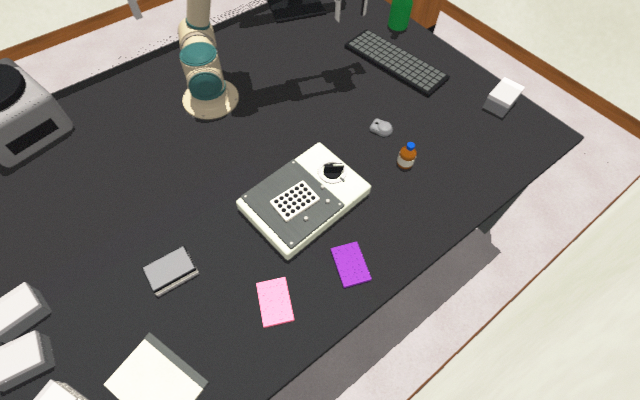

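Top view: the shaker is at about (315,213), the plate at (331,207) and the knob at (272,213). The bottle is at (190,180) and the mouse at (176,235), both clear of the work area. I'll take rough positions from this, then look with the wrist camera.

```bash
cat > h.py <<'E'
from cell import manip
import cv2,numpy as np
from scipy.spatial.transform import Rotation as R
def ray(c,uv,z):
    uv=np.atleast_2d(np.float64(uv)); T=c['cam_to_world']
    d=np.c_[(uv[:,0]-c['cx'])/c['fx'],(uv[:,1]-c['cy'])/c['fy'],np.ones(len(uv))]@T[:3,:3].T
    return T[:3,3]+d*((z-T[2,3])/d[:,2])[:,None]
def proj(c,P):
    P=np.atleast_2d(P); T=c['cam_to_world']; p=(P-T[:3,3])@T[:3,:3]
    return np.c_[p[:,0]/p[:,2]*c['fx']+c['cx'],p[:,1]/p[:,2]*c['fy']+c['cy']]
def tool(): 
    s=manip.observe(); q=s['tool_rot']; return s,R.from_quat([q[1],q[2],q[3],q[0]]).as_matrix()
def snap(n,f):
    c=manip.get_calibration(n); im=manip.snapshot(n)[:,:,::-1].copy(); cv2.imwrite('pics/'+f,im); return c,im
E
python3 - <<'E'
from h import *
im=cv2.imread('pics/top0.png'); c=manip.get_calibration('top')
print('shaker corners',ray(c,[[253,173],[373,167],[379,251],[256,259]],56).round(0)[:,:2].tolist())
print('plate',ray(c,[[331.5,207]],80).round(), 'knob',ray(c,[[272,213]],75).round())
s,M=tool(); w=manip.get_calibration('wrist'); T=w['cam_to_world']
print(w['fx'],M.round(3).tolist(),'cam in tool',(M.T@(T[:3,3]-s['tcp_pos'])).round(1),(M.T@T[:3,:3]).round(3).tolist())
E
```

```text
shaker corners [[703.0, 190.0], [731.0, -161.0], [487.0, -182.0], [455.0, 170.0]]
plate [[608. -42.  80.]] knob [[586. 127.  75.]]
348.87459885955354 [[-0.962, 0.272, -0.001], [0.272, 0.962, -0.001], [0.0, -0.002, -1.0]] cam in tool [  68.2   -0.3 -178.9] [[0.001, -0.972, -0.234], [1.0, 0.001, -0.001], [0.001, -0.234, 0.972]]
```

{"op": "send_rows", "data": {"steps": [{"x": -0.2, "y": -0.15, "z": -0.01}, {"x": -0.21, "y": -0.155, "z": -0.01}, {"x": -0.21, "y": -0.155, "z": -0.01}, {"x": -0.21, "y": -0.155, "z": -0.01}, {"x": -0.21, "y": -0.155, "z": -0.01}, {"x": -0.21, "y": -0.155, "z": -0.01}, {"x": -0.21, "y": -0.155, "z": -0.01}, {"x": -0.21, "y": -0.155, "z": -0.01}, {"x": -0.21, "y": -0.155, "z": -0.01}, {"x": -0.21, "y": -0.155, "z": -0.01}]}}

```text
schema error: expected keys x, y, z, wx, wy, wz
```

{"op": "send_rows", "data": {"steps": [{"x": -0.21, "y": -0.155, "z": -0.01}, {"x": -0.21, "y": -0.155, "z": -0.01}, {"x": -0.21, "y": -0.155, "z": -0.01}, {"x": -0.2, "y": -0.15}, {"wz": 0.1}, {"wz": 0.1}, {"wz": 0.1}, {"wz": 0.1}, {"wz": 0.1}, {"wz": 0.1}]}}

```text
schema error: expected keys x, y, z, wx, wy, wz
```

{"op": "send_rows", "data": {"steps": [{"wz": 0.1}, {"wz": 0.08}, {}]}}

```text
schema error: expected keys x, y, z, wx, wy, wz
```

Run:
```python
from h import *
s,M=tool(); print(s['time_s'],s['tcp_pos'],M.round(3).tolist(),s['joints'].round(2))
c,im=snap('wrist','w1.png'); np.save('w1c.npy',c['cam_to_world'])
print(c)
```

```text
0.1 [156.42256515 552.80424818 204.69665452] [[-0.962, 0.272, -0.001], [0.272, 0.962, -0.001], [0.0, -0.002, -1.0]] [ 1.17  0.28  1.51 -0.    1.36 -0.12]
{'fx': 348.87459885955354, 'fy': 348.87459885955354, 'cx': 323.15429788294165, 'cy': 197.44068186090936, 'cam_to_world': array([[ 2.71473830e-01,  9.36041798e-01,  2.23892188e-01,
         9.08345327e+01],
       [ 9.62441235e-01, -2.63306658e-01, -6.61549217e-02,
         5.71378597e+02],
       [-2.97146801e-03,  2.33442404e-01, -9.72366091e-01,
         3.83603872e+02],
       [ 0.00000000e+00,  0.00000000e+00,  0.00000000e+00,
         1.00000000e+00]])}
```

View pics/w1.png

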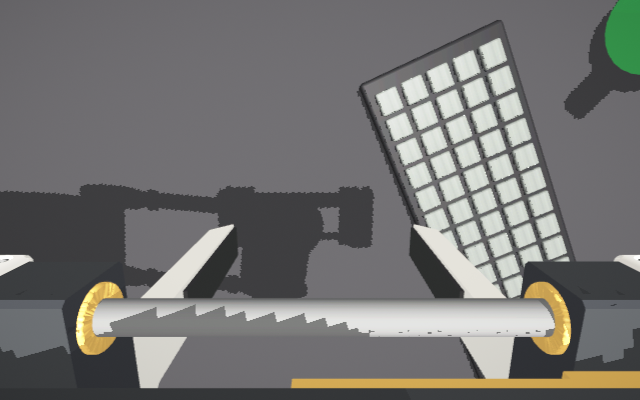

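The first attempt was refused because every row needs all six keys. The picture shows the wrist camera sees only the area on the tool's +x side, with the gripper blocking rows below about 230. I'll park the tool at negative y of the plate.

{"op": "send_rows", "data": {"steps": [{"x": -0.2, "y": -0.17, "z": -0.025, "wx": 0, "wy": 0, "wz": 0}, {"x": -0.215, "y": -0.18, "z": -0.025, "wx": 0, "wy": 0, "wz": 0}, {"x": -0.215, "y": -0.18, "z": -0.025, "wx": 0, "wy": 0, "wz": 0}, {"x": -0.215, "y": -0.18, "z": -0.025, "wx": 0, "wy": 0, "wz": 0}, {"x": -0.215, "y": -0.18, "z": -0.025, "wx": 0, "wy": 0, "wz": 0}, {"x": -0.215, "y": -0.18, "z": -0.025, "wx": 0, "wy": 0, "wz": 0}, {"x": -0.215, "y": -0.18, "z": -0.025, "wx": 0, "wy": 0, "wz": 0}, {"x": -0.215, "y": -0.18, "z": -0.025, "wx": 0, "wy": 0, "wz": 0}, {"x": -0.215, "y": -0.18, "z": -0.025, "wx": 0, "wy": 0, "wz": 0}, {"x": -0.215, "y": -0.18, "z": -0.025, "wx": 0, "wy": 0, "wz": 0}]}}

```text
time_s: 1.4
tcp_pos: [470.6, 90.9, 255.6]
tool_rot: [0.0, 0.138, 0.99, 0.0]
force: [0.3, 0.2, -1.5]
gripper_width: 93.9
grasp_force: 0.0
```

{"op": "send_rows", "data": {"steps": [{"x": -0.215, "y": -0.18, "z": -0.025, "wx": 0, "wy": 0, "wz": 0}, {"x": -0.215, "y": -0.18, "z": -0.025, "wx": 0, "wy": 0, "wz": 0}, {"x": -0.215, "y": -0.18, "z": -0.025, "wx": 0, "wy": 0, "wz": 0}, {"x": -0.215, "y": -0.18, "z": -0.025, "wx": 0, "wy": 0, "wz": 0}, {"x": 0, "y": 0, "z": 0, "wx": 0, "wy": 0, "wz": 0.1}, {"x": 0, "y": 0, "z": 0, "wx": 0, "wy": 0, "wz": 0.1}, {"x": 0, "y": 0, "z": 0, "wx": 0, "wy": 0, "wz": 0.1}, {"x": 0, "y": 0, "z": 0, "wx": 0, "wy": 0, "wz": 0.1}, {"x": 0, "y": 0, "z": 0, "wx": 0, "wy": 0, "wz": 0.1}, {"x": 0, "y": 0, "z": 0, "wx": 0, "wy": 0, "wz": 0.1}]}}

```text
time_s: 2.65
tcp_pos: [596.0, -92.8, 275.0]
tool_rot: [-0.0, 0.574, 0.819, -0.0]
force: [0.5, -0.4, -0.1]
gripper_width: 94.3
grasp_force: 0.0
```

{"op": "send_rows", "data": {"steps": [{"x": 0, "y": 0, "z": 0, "wx": 0, "wy": 0, "wz": 0.1}, {"x": 0, "y": 0, "z": 0, "wx": 0, "wy": 0, "wz": 0.08}, {"x": 0, "y": 0, "z": 0, "wx": 0, "wy": 0, "wz": 0}]}}

```text
time_s: 3.02
tcp_pos: [596.1, -92.8, 275.1]
tool_rot: [-0.0, 0.681, 0.732, -0.0]
force: [-0.5, 0.5, 0.1]
gripper_width: 94.4
grasp_force: 0.0
```

Run:
```python
from h import *
s,M=tool(); print(s['time_s'],s['tcp_pos'],M.round(3).tolist(),s['joints'].round(2))
c,im=snap('wrist','w2.png'); np.save('w2c.npy',c['cam_to_world'])
```

```text
3.025 [596.0776894  -92.82303092 275.09614266] [[-0.071, 0.997, -0.001], [0.997, 0.071, 0.0], [0.0, -0.001, -1.0]] [-0.27  0.29  1.31  0.    1.54 -0.34]
```

View pics/w2.png

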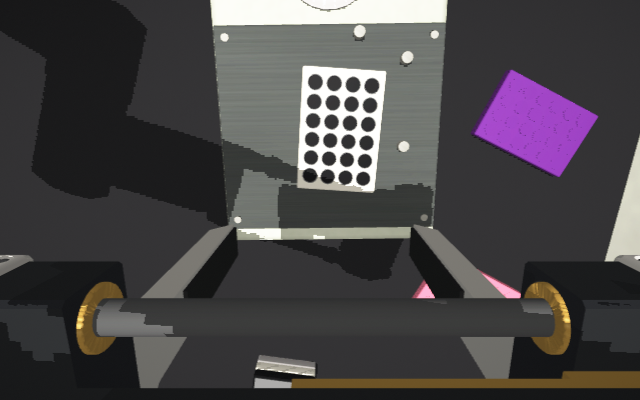

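The view shows the pins at (359,32), (407,57) and (404,146), and the plate corners near (304,67), (386,72), (375,191) and (297,188). I'll refine these by mask.

```bash
cat > m.py <<'E'
from h import *
def pins(im,c,guess):
    out=[]
    for u,v in guess:
        g=im[v-10:v+11,u-10:u+11].min(2).astype(float); m=(g>150)
        n,l,st,ce=cv2.connectedComponentsWithStats(m.astype(np.uint8)); k=l[10,10] or 1+np.argmax(st[1:,4])
        out.append(ce[k]+[u-10,v-10]); print('pin area',st[k,4],st[k,2:4])
    return ray(c,out,78)[:,:2]
def plate(im,c,seed,thr=110):
    g=im.min(2); sat=im.max(2).astype(int)-g
    m=((g>thr)&(sat<60)).astype(np.uint8); m=cv2.morphologyEx(m,cv2.MORPH_OPEN,np.ones((3,3)))
    n,l=cv2.connectedComponents(m); k=l[seed[1],seed[0]]
    cs,_=cv2.findContours((l==k).astype(np.uint8),cv2.RETR_EXTERNAL,cv2.CHAIN_APPROX_NONE)
    ct=max(cs,key=cv2.contourArea)[:,0]
    P=ray(c,ct,80.4)[:,:2]
    (cx,cy),(w,h),a=cv2.minAreaRect(P.astype(np.float32)); 
    return (cx,cy),(w,h),a,ct
def nest(P):  # P: pin(+y), pin(x,+45), pin(x,-45)
    L=np.array([[0,69.8],[48.7,45],[48.7,-45]]); 
    A=L-L.mean(0); B=P-P.mean(0)
    a=np.arctan2((A[:,0]*B[:,1]-A[:,1]*B[:,0]).sum(),(A*B).sum()); r=np.array([[np.cos(a),-np.sin(a)],[np.sin(a),np.cos(a)]])
    t=P.mean(0)-r@L.mean(0); print('res',(P-(L@r.T+t)).round(1).tolist()); return t,a
E
python3 - <<'E'
from m import *
im=cv2.imread('pics/w2.png'); c=manip.get_calibration('wrist')
P=pins(im,c,[(359,32),(407,57),(404,146)]); print(P.round(1).tolist()); t,a=nest(P); print('nest',t.round(1),a)
c1=plate(im,c,(341,72)); print(c1[:3], c1[3].min(0),c1[3].max(0))
C=ray(c,[[304,67],[386,72],[375,191],[297,188]],80.4)[:,:2]; print(C.round(1).tolist(),C.mean(0))
print('screws',ray(c,[[224.5,37.5],[434.5,34.5],[424,217.5],[238,220]],67)[:,:2].round(1).tolist())
E
```

```text
pin area 117 [12 12]
pin area 111 [12 12]
pin area 92 [11 11]
[[620.2, 56.6], [670.7, 36.0], [678.2, -53.5]]
res [[0.1, -0.1], [-0.1, -0.0], [-0.0, 0.1]]
nest [626.  -12.9] 0.08369012637549142
((594.7161254882812, -14.002731323242188), (230.834228515625, 190.7156219482422), 4.15682315826416) [210   0] [447 192]
[[567.5, 18.2], [650.7, 19.4], [652.9, -104.3], [567.4, -107.1]] [609.63083447 -43.43899463]
screws [[483.5, 42.4], [698.3, 60.9], [715.0, -134.2], [500.4, -152.9]]
```

Run:
```python
from m import *
im=cv2.imread('pics/w2.png'); c=manip.get_calibration('wrist'); g=im.min(2).astype(float)
# subpixel edges: rows 78..165 left/right, in profile
L=[];Rr=[]
for v in range(76,166,3):
    r=g[v]; d=np.diff(r)
    for lo,hi,s,o in((292,310,1,L),(368,392,-1,Rr)):
        w=np.clip(s*d[lo:hi],0,None); k=w.argmax(); i=np.arange(max(k-1,0),min(k+2,hi-lo)); o.append((lo+(w[i]*i).sum()/w[i].sum()+.5,v))
for o in(L,Rr):
    P=ray(c,o,80.4)[:,:2]; f=np.polyfit(P[:,1],P[:,0],1); r=P[:,0]-np.polyval(f,P[:,1]); k=abs(r)<1.5; f=np.polyfit(P[k,1],P[k,0],1); print('x at y=-43.4:',np.polyval(f,-43.4),'yaw',-np.arctan(f[0]),k.sum(),r.std())
B=[];Tt=[]
for u in range(310,372,3):
    col=g[:,u]; d=np.diff(col)
    for lo,hi,s,o in((60,76,1,Tt),(182,198,-1,B)):
        w=np.clip(s*d[lo:hi],0,None); k=w.argmax(); i=np.arange(max(k-1,0),min(k+2,hi-lo)); o.append((u,lo+(w[i]*i).sum()/w[i].sum()+.5))
for o in(Tt,B):
    P=ray(c,o,80.4)[:,:2]; f=np.polyfit(P[:,0],P[:,1],1); r=P[:,1]-np.polyval(f,P[:,0]); k=abs(r)<1.5; f=np.polyfit(P[k,0],P[k,1],1); print('y at 609.6:',np.polyval(f,609.6),'yaw',np.arctan(f[0]),k.sum(),r.std())
```

```text
x at y=-43.4: 566.1343779608852 yaw 0.006692327274144795 30 0.1375194214726387
x at y=-43.4: 651.0555561804882 yaw 0.007096357897413264 30 0.1327442093752634
y at 609.6: 20.387430594776674 yaw 0.006392825387659913 21 0.11601149448193357
y at 609.6: -106.07685548668239 yaw 0.021447989069251813 19 1.6779638960568848
```

Plate at (608.6, -43.4), yaw 0.007. Nest at (626.0, -12.9), yaw 0.084. I'll grip the plate across its short side, 10 mm toward +y of its centre so the finger clears the pins.

{"op": "send_rows", "data": {"steps": [{"x": 0, "y": 0, "z": 0, "wx": 0, "wy": 0, "wz": 0.041}, {"x": 0.1, "y": 0.022, "z": 0.1, "wx": 0, "wy": 0, "wz": 0}, {"x": 0.1, "y": 0.021, "z": 0.2, "wx": 0, "wy": 0, "wz": 0}, {"x": 0.1, "y": 0.021, "z": 0.2, "wx": 0, "wy": 0, "wz": 0}, {"x": 0, "y": 0, "z": 0.2, "wx": 0, "wy": 0, "wz": 0}, {"x": 0, "y": 0, "z": 0.17, "wx": 0, "wy": 0, "wz": 0}, {"x": 0, "y": 0, "z": 0, "wx": 0, "wy": 0, "wz": 0}]}}

```text
time_s: 3.95
tcp_pos: [606.4, -32.3, 98.8]
tool_rot: [-0.003, 0.705, 0.71, -0.002]
force: [0.8, 0.4, 0.0]
gripper_width: 93.7
grasp_force: 0.0
```

Run:
```python
from h import *
s,M=tool(); print(s['time_s'],s['tcp_pos'],M.round(3).tolist())
c,im=snap('wrist','w3.png'); cs,_=snap('scene','s3.png')
```

```text
3.95 [606.38406479 -32.30402375  98.75408371] [[-0.007, 1.0, -0.007], [1.0, 0.007, 0.001], [0.001, -0.006, -1.0]]
```

View pics/w3.png

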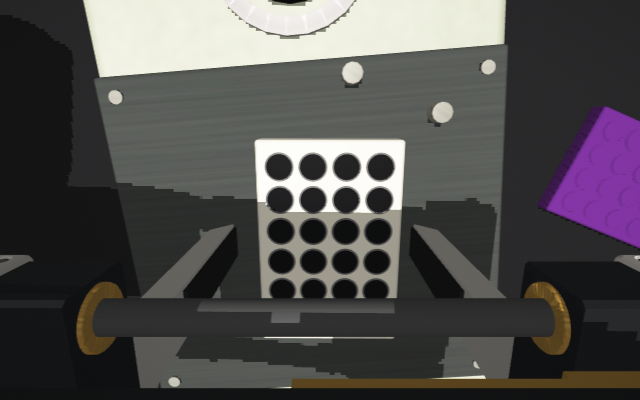

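Close view: the plate lies between the fingers, with its edges at about u=255 and 405 at row 145. I'll recheck its centre line from here.

Run:
```python
from m import *
s,M=tool(); print(s['tcp_pos'],M[:,2])
im=cv2.imread('pics/w3.png'); c=manip.get_calibration('wrist'); g=im.min(2).astype(float)
res=[]
for lo,hi,s in((248,266,1),(392,412,-1)):
    o=[]
    for v in range(148,200,3):
        w=np.clip(s*np.diff(g[v])[lo:hi],0,None); k=w.argmax(); i=np.arange(max(k-1,0),min(k+2,hi-lo)); o.append((lo+(w[i]*i).sum()/w[i].sum()+.5,v))
    P=ray(c,o,80.4)[:,:2]; f=np.polyfit(P[:,1],P[:,0],1); print('x at -33',np.polyval(f,-33),'yaw',-f[0],(P[:,0]-np.polyval(f,P[:,1])).std())
o=[]
for u in range(266,396,5):
    w=np.clip(np.diff(g[:,u])[130:150],0,None); k=w.argmax(); o.append((u,130+k+.5))
P=ray(c,o,80.4)[:,:2]; f=np.polyfit(P[:,0],P[:,1],1); print('top y at 608',np.polyval(f,608),f[0])
Q=pins(im,c,[(352,73),(442,112)]); print(Q)
```

```text
[609.39442559 -32.92023365 102.22038269] [ 9.53314018e-04 -3.97571587e-05 -9.99999545e-01]
x at -33 569.1339536398513 yaw 0.003956735119014044 0.03881887921911787
x at -33 655.0445992482141 yaw 0.006500004537380017 0.051817785121222926
top y at 608 19.83332832659813 0.0069930453451082985
pin area 347 [21 21]
pin area 329 [21 21]
[[623.89412117  56.44281814]
 [675.43044575  35.60629438]]
```

{"op": "send_rows", "data": {"steps": [{"x": 0, "y": -0.006, "z": 0.05, "wx": 0, "wy": 0, "wz": 0}, {"x": 0, "y": 0, "z": 0.05, "wx": 0, "wy": 0, "wz": 0}, {"x": 0, "y": 0, "z": 0.03, "wx": 0, "wy": 0, "wz": 0}, {"x": 0, "y": 0, "z": 0.02, "wx": 0, "wy": 0, "wz": 0}, {"x": 0, "y": 0, "z": 0, "wx": 0, "wy": 0, "wz": 0}, {"x": 0, "y": 0, "z": 0, "wx": 0, "wy": 0, "wz": 0}]}}

```text
time_s: 4.8
tcp_pos: [607.8, -32.8, 71.6]
tool_rot: [0.0, 0.705, 0.709, 0.0]
force: [0.1, 0.5, 1.0]
gripper_width: 93.8
grasp_force: 0.0
```

{"op": "send_rows", "data": {"fingers": 0.86, "steps": [{"x": 0, "y": 0, "z": 0, "wx": 0, "wy": 0, "wz": 0}, {"x": 0, "y": 0, "z": 0, "wx": 0, "wy": 0, "wz": 0}, {"x": 0, "y": 0, "z": 0, "wx": 0, "wy": 0, "wz": 0}, {"x": 0, "y": 0, "z": 0, "wx": 0, "wy": 0, "wz": 0}]}}

```text
time_s: 5.3
tcp_pos: [607.9, -32.8, 71.7]
tool_rot: [0.0, 0.705, 0.709, 0.0]
force: [0.5, 0.7, 1.1]
gripper_width: 84.9
grasp_force: 30.0
```

{"op": "send_rows", "data": {"steps": [{"x": 0, "y": 0, "z": 0, "wx": 0, "wy": 0, "wz": -0.025}, {"x": 0, "y": 0, "z": 0, "wx": 0, "wy": 0, "wz": -0.024}, {"x": 0.025, "y": 0.016, "z": 0, "wx": 0, "wy": 0, "wz": 0}, {"x": 0.025, "y": 0.016, "z": 0, "wx": 0, "wy": 0, "wz": 0}, {"x": 0.025, "y": 0.016, "z": 0, "wx": 0, "wy": 0, "wz": 0}, {"x": 0.025, "y": 0.016, "z": 0, "wx": 0, "wy": 0, "wz": 0}, {"x": 0.025, "y": 0.016, "z": 0, "wx": 0, "wy": 0, "wz": 0}, {"x": 0, "y": 0, "z": 0, "wx": 0, "wy": 0, "wz": 0}, {"x": 0, "y": 0, "z": 0, "wx": 0, "wy": 0, "wz": 0}]}}

```text
time_s: 6.42
tcp_pos: [622.1, -5.7, 71.7]
tool_rot: [0.0, 0.677, 0.736, 0.001]
force: [1.1, 1.2, 5.8]
gripper_width: 85.5
grasp_force: 30.0
```

Run:
```python
from m import *
s,M=tool(); print(s['tcp_pos'],s['force'],M[:2,1])
c,im=snap('wrist','w4.png'); cv2.imwrite('pics/w4c.png',cv2.resize(im[0:300,180:520],None,fx=2,fy=2))
```

```text
[622.1348392   -5.6560843   71.74216745] [1.13488487 1.21365277 5.83884767] [0.99661758 0.0821637 ]
```

View pics/w4c.png

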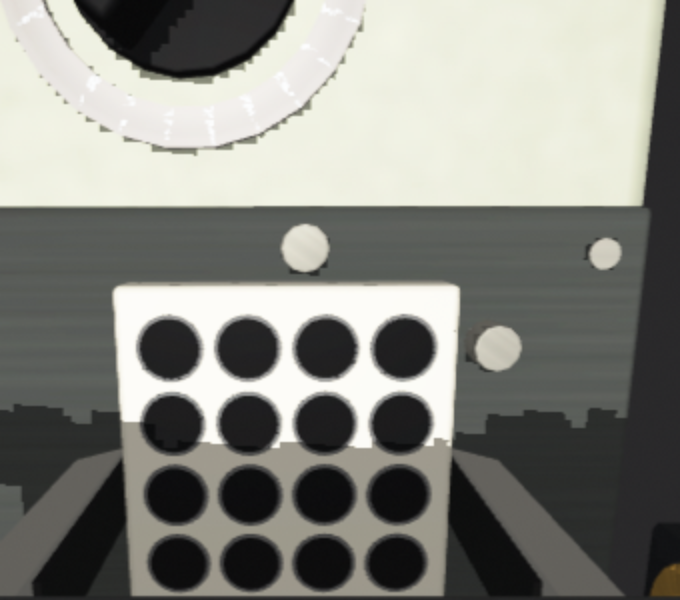

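The plate looks square, with about 3 mm still to go to the pins in each direction. I'll creep in along both axes and watch the force.

{"op": "send_rows", "data": {"steps": [{"x": 0, "y": 0.006, "z": 0, "wx": 0, "wy": 0, "wz": 0}, {"x": 0, "y": 0.006, "z": 0, "wx": 0, "wy": 0, "wz": 0}, {"x": 0, "y": 0.006, "z": 0, "wx": 0, "wy": 0, "wz": 0}, {"x": 0, "y": 0, "z": 0, "wx": 0, "wy": 0, "wz": 0}]}}

```text
time_s: 6.98
tcp_pos: [623.1, -5.8, 71.8]
tool_rot: [-0.002, 0.677, 0.736, -0.001]
force: [-5.2, 1.1, 7.4]
gripper_width: 85.1
grasp_force: 30.0
```

{"op": "send_rows", "data": {"steps": [{"x": 0.006, "y": 0, "z": 0, "wx": 0, "wy": 0, "wz": 0}, {"x": 0.006, "y": 0, "z": 0, "wx": 0, "wy": 0, "wz": 0}, {"x": 0.005, "y": 0, "z": 0, "wx": 0, "wy": 0, "wz": 0}, {"x": 0, "y": 0, "z": 0, "wx": 0, "wy": 0, "wz": 0}]}}

```text
time_s: 7.48
tcp_pos: [624.4, -3.9, 71.7]
tool_rot: [0.0, 0.677, 0.736, -0.001]
force: [-1.1, -2.6, 6.4]
gripper_width: 85.0
grasp_force: 30.0
```

Run:
```python
from m import *
s,M=tool(); print(s['tcp_pos'],s['force'],s['ft_torque'],M[:2,1])
```

```text
[624.36278094  -3.90196068  71.74589182] [-1.14820163 -2.61312973  6.35646727] [-0.52481498  0.10127567 -0.10497802] [0.99661946 0.0821548 ]
```

{"op": "send_rows", "data": {"steps": [{"x": 0, "y": 0.005, "z": 0, "wx": 0, "wy": 0, "wz": 0}, {"x": 0.005, "y": 0, "z": 0, "wx": 0, "wy": 0, "wz": 0}, {"x": 0, "y": 0, "z": 0, "wx": 0, "wy": 0, "wz": 0}, {"x": 0, "y": 0, "z": 0, "wx": 0, "wy": 0, "wz": 0}]}}

```text
time_s: 7.98
tcp_pos: [625.1, -2.8, 71.7]
tool_rot: [0.0, 0.677, 0.736, -0.001]
force: [-2.2, -2.4, 6.6]
gripper_width: 84.7
grasp_force: 30.0
```

{"op": "send_rows", "data": {"steps": [{"x": 0, "y": 0.005, "z": 0, "wx": 0, "wy": 0, "wz": 0}, {"x": 0.005, "y": 0, "z": 0, "wx": 0, "wy": 0, "wz": 0}, {"x": 0, "y": 0, "z": 0, "wx": 0, "wy": 0, "wz": 0}, {"x": 0, "y": 0, "z": 0, "wx": 0, "wy": 0, "wz": 0}]}}

```text
time_s: 8.48
tcp_pos: [625.5, -2.6, 71.8]
tool_rot: [0.0, 0.677, 0.736, -0.002]
force: [-3.1, -5.0, 6.9]
gripper_width: 85.0
grasp_force: 30.0
```

Run:
```python
from m import *
s,M=tool(); print(s['tcp_pos'],s['force'],s['ft_torque'],M[:2,1])
c,im=snap('wrist','w5.png'); cv2.imwrite('pics/w5c.png',cv2.resize(im[0:300,180:520],None,fx=2,fy=2))
```

```text
[625.45563812  -2.57178     71.81308012] [-3.13268775 -5.04055718  6.93260641] [-0.88546739  0.42707004 -0.09926793] [0.99658566 0.08253988]
```

View pics/w5c.png

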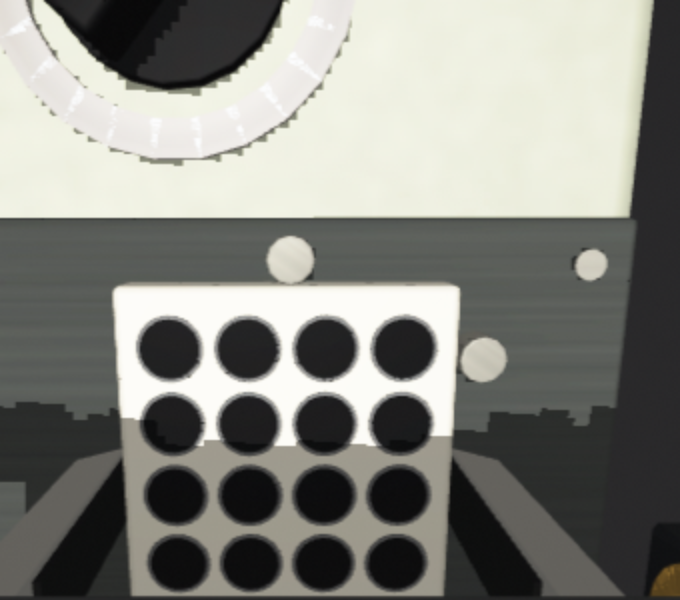

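The +y pin is touching (about 5 N). The x side is about there; I'll press on a little.

{"op": "send_rows", "data": {"steps": [{"x": 0.003, "y": 0.006, "z": 0, "wx": 0, "wy": 0, "wz": 0}, {"x": 0.002, "y": 0.006, "z": 0, "wx": 0, "wy": 0, "wz": 0}, {"x": 0, "y": 0, "z": 0, "wx": 0, "wy": 0, "wz": 0}, {"x": 0, "y": 0, "z": 0, "wx": 0, "wy": 0, "wz": 0}]}}

```text
time_s: 9.02
tcp_pos: [625.9, -2.4, 71.9]
tool_rot: [-0.0, 0.677, 0.736, -0.004]
force: [-6.6, -7.1, 10.8]
gripper_width: 85.1
grasp_force: 30.0
```

{"op": "send_rows", "data": {"steps": [{"x": 0.002, "y": 0.006, "z": 0, "wx": 0, "wy": 0, "wz": 0}, {"x": 0.002, "y": 0.006, "z": 0, "wx": 0, "wy": 0, "wz": 0}, {"x": 0, "y": 0, "z": 0, "wx": 0, "wy": 0, "wz": 0}, {"x": 0, "y": 0, "z": 0, "wx": 0, "wy": 0, "wz": 0}]}}

```text
time_s: 9.52
tcp_pos: [626.3, -2.4, 72.1]
tool_rot: [-0.001, 0.677, 0.736, -0.005]
force: [-10.5, -8.1, 12.7]
gripper_width: 85.0
grasp_force: 30.0
```

Run:
```python
from m import *
s,M=tool(); print(s['tcp_pos'],s['force'],s['ft_torque'],M[:2,1])
```

```text
[626.28241499  -2.35330621  72.06249816] [-10.52798463  -8.12892828  12.68351278] [-1.60448464  1.59303131  0.04333209] [0.9964365 0.0837837]
```

{"op": "send_rows", "data": {"fingers": 1, "steps": [{"x": 0, "y": 0, "z": 0, "wx": 0, "wy": 0, "wz": 0}, {"x": -0.01, "y": -0.013, "z": 0, "wx": 0, "wy": 0, "wz": 0}, {"x": 0, "y": 0, "z": 0, "wx": 0, "wy": 0, "wz": 0}, {"x": 0, "y": 0, "z": 0, "wx": 0, "wy": 0, "wz": 0}]}}

```text
time_s: 10.02
tcp_pos: [628.9, -0.5, 71.1]
tool_rot: [-0.0, 0.677, 0.736, 0.0]
force: [0.3, 0.4, 0.3]
gripper_width: 93.9
grasp_force: 0.0
```

{"op": "send_rows", "data": {"steps": [{"x": 0, "y": 0, "z": -0.1, "wx": 0, "wy": 0, "wz": 0}, {"x": 0, "y": 0, "z": -0.2, "wx": 0, "wy": 0, "wz": 0}, {"x": -0.1, "y": 0, "z": -0.2, "wx": 0, "wy": 0, "wz": 0}, {"x": -0.2, "y": 0, "z": -0.2, "wx": 0, "wy": 0, "wz": 0}, {"x": -0.1, "y": 0, "z": -0.2, "wx": 0, "wy": 0, "wz": 0}, {"x": 0, "y": 0, "z": 0, "wx": 0, "wy": 0, "wz": 0}, {"x": 0, "y": 0, "z": 0, "wx": 0, "wy": 0, "wz": 0}, {"x": 0, "y": 0, "z": 0, "wx": 0, "wy": 0, "wz": 0}]}}

```text
time_s: 11.02
tcp_pos: [634.4, -79.4, 249.5]
tool_rot: [-0.002, 0.677, 0.736, -0.001]
force: [0.1, 0.6, 0.1]
gripper_width: 94.4
grasp_force: 0.0
```

```bash
cat > pl.py <<'E'
from m import *
def edge(g,lines,lo,hi,s,axis):
    o=[]
    for q in lines:
        p=g[q] if axis==0 else g[:,q]
        w=np.clip(s*np.diff(p)[lo:hi],0,None); k=w.argmax(); i=np.arange(max(k-1,0),min(k+2,hi-lo)); x=lo+(w[i]*i).sum()/w[i].sum()+.5
        o.append((x,q) if axis==0 else (q,x))
    return o
E
python3 - <<'E'
from m import *
s,M=tool(); print(s['time_s'],s['tcp_pos'],s['force'],M[:2,1])
c,im=snap('wrist','w6.png'); np.save('w6c.npy',c['cam_to_world'])
E
```

```text
11.025 [634.40275026 -79.35858969 249.46625748] [0.06242145 0.6491985  0.07660566] [0.99652346 0.08324485]
```

View pics/w6.png

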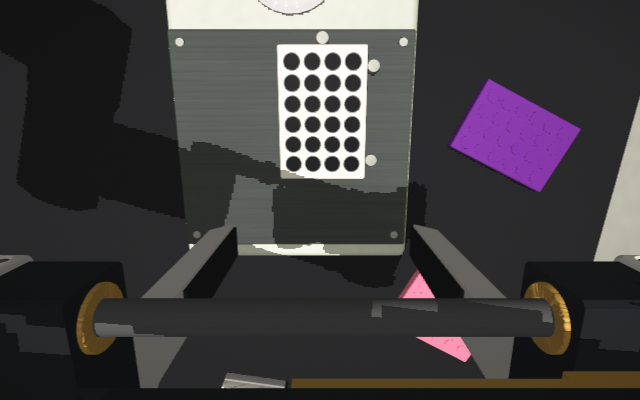

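The plate, with its edges at u≈277–367 and v≈45–178, looks seated against all three pins at (322,38), (374,66) and (371,160). I'll measure the gaps.

Run:
```python
from pl import *
im=cv2.imread('pics/w6.png'); c=manip.get_calibration('wrist'); c['cam_to_world']=np.load('w6c.npy'); g=im.min(2).astype(float)
P=pins(im,c,[(322,38),(374,66),(371,160)]); t,a=nest(P); print('nest',t.round(1),a)
r=np.array([[np.cos(a),-np.sin(a)],[np.sin(a),np.cos(a)]])
rows=[v for v in range(54,172,3) if not(58<=v<=74 or 153<=v<=168)]
for nm,e in(('L',edge(g,rows,272,288,1,0)),('R',edge(g,rows,358,372,-1,0)),('T',edge(g,list(range(284,312,3))+list(range(334,362,3)),38,52,1,1)),('B',edge(g,range(284,362,3),170,184,-1,1))):
    Q=(ray(c,e,80.4)[:,:2]-t)@r; i,j=(1,0) if nm in'LR' else (0,1)
    for _ in range(3):
        f=np.polyfit(Q[:,i],Q[:,j],1); d=Q[:,j]-np.polyval(f,Q[:,i]); Q=Q[abs(d)<max(1,2*d.std())]
    print(nm,'offset',f[1].round(2),'slope',f[0].round(4),d.std().round(2),len(Q))
```

```text
pin area 229 [21 18]
pin area 195 [16 21]
pin area 182 [16 21]
res [[2.1, -2.6], [-1.1, 1.2], [-1.0, 1.3]]
nest [623.8 -14.1] 0.07622001751648727
L offset -39.87 slope -0.0065 0.11 29
R offset 44.71 slope -0.0086 0.12 29
T offset 64.26 slope 0.0075 0.01 20
B offset -61.52 slope -0.0308 0.86 21
```

Run:
```python
from pl import *
im=cv2.imread('pics/w6.png'); c=manip.get_calibration('wrist'); c['cam_to_world']=np.load('w6c.npy'); g=im.min(2).astype(float)
a=.0837; r=np.array([[np.cos(a),-np.sin(a)],[np.sin(a),np.cos(a)]])
t=np.array([626,-12.9])
big=cv2.resize(im[20:180,300:400],None,fx=5,fy=5,interpolation=cv2.INTER_CUBIC)
# pin far edges: +y pin top edge; x pins right edges, in subpixel
for nm,e,R0 in (('y pin far (exp 75.8)',edge(g,range(320,326),24,36,1,1),1),('xpin+ far (exp 54.7)',edge(g,range(64,69),374,386,-1,0),0),('xpin- far',edge(g,range(158,163),371,383,-1,0),0)):
    Q=(ray(c,e,78)[:,:2]-t)@r; print(nm,Q.round(1).mean(0), (Q[:,R0].max() if 1 else 0).round(2))
rows=[v for v in range(54,172,3) if not(58<=v<=74 or 153<=v<=168)]
for nm,e,j in(('R (exp 42.7)',edge(g,rows,358,372,-1,0),0),('T (exp 63.8)',edge(g,list(range(284,312,3))+list(range(334,362,3)),38,52,1,1),1)):
    Q=(ray(c,e,80.4)[:,:2]-t)@r; print(nm,np.median(Q[:,j]).round(2), np.polyfit(Q[:,1-j],Q[:,j],1)[0].round(4))
cv2.imwrite('pics/w6z.png',big[:, :])
```

```text
y pin far (exp 75.8) [ 0.61666667 74.85      ] 75.13
xpin+ far (exp 54.7) [54.2  44.16] 54.45
xpin- far [ 54.4 -45.1] 54.68
R (exp 42.7) 42.39 -0.0011
T (exp 63.8) 63.23 0.0
```

View pics/w6z.png

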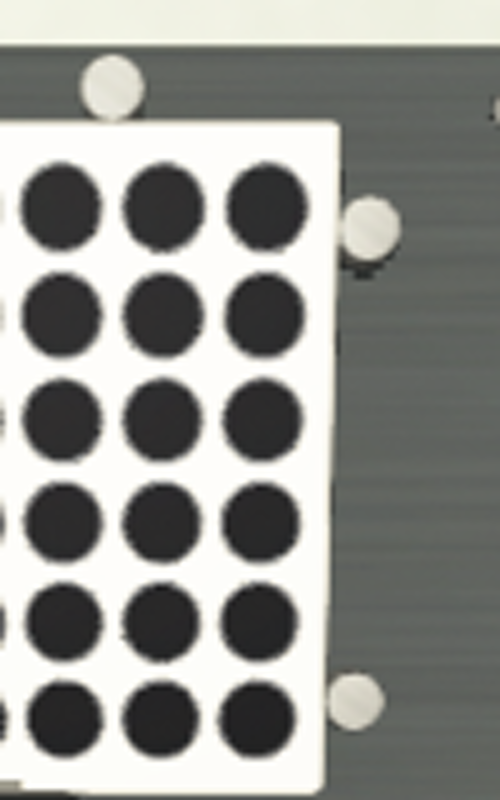

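The plate touches all three pins, measured to about 0.2 mm, and is square. Next is the knob.

{"op": "send_rows", "data": {"steps": [{"x": 0.19, "y": -0.05, "z": 0, "wx": 0, "wy": 0, "wz": 0}, {"x": 0.2, "y": -0.05, "z": 0, "wx": 0, "wy": 0, "wz": 0}, {"x": 0.19, "y": -0.05, "z": 0, "wx": 0, "wy": 0, "wz": 0}, {"x": 0, "y": 0, "z": 0, "wx": 0, "wy": 0, "wz": 0}, {"x": 0, "y": 0, "z": 0, "wx": 0, "wy": 0, "wz": 0}, {"x": 0, "y": 0, "z": 0, "wx": 0, "wy": 0, "wz": 0}, {"x": 0, "y": 0, "z": 0, "wx": 0, "wy": 0, "wz": 0}]}}

```text
time_s: 11.95
tcp_pos: [596.2, 31.8, 251.2]
tool_rot: [-0.0, 0.678, 0.735, -0.0]
force: [0.5, -0.3, 1.0]
gripper_width: 94.0
grasp_force: 0.0
```

Run:
```python
from m import *
s,M=tool(); print(s['time_s'],s['tcp_pos'],M[:2,1])
c,im=snap('wrist','w7.png'); np.save('w7c.npy',c['cam_to_world'])
u,v=proj(c,[586,127,75])[0].astype(int); print(u,v)
u0,v0=max(u-75,0),max(v-75,0); print(u0,v0)
cv2.imwrite('pics/w7z.png',cv2.resize(im[v0:v0+150,u0:u0+150],None,fx=4,fy=4,interpolation=cv2.INTER_CUBIC))
```

```text
11.95 [596.19278224  31.78655228 251.16202785] [0.99671239 0.08102044]
321 83
246 8
```

View pics/w7z.png

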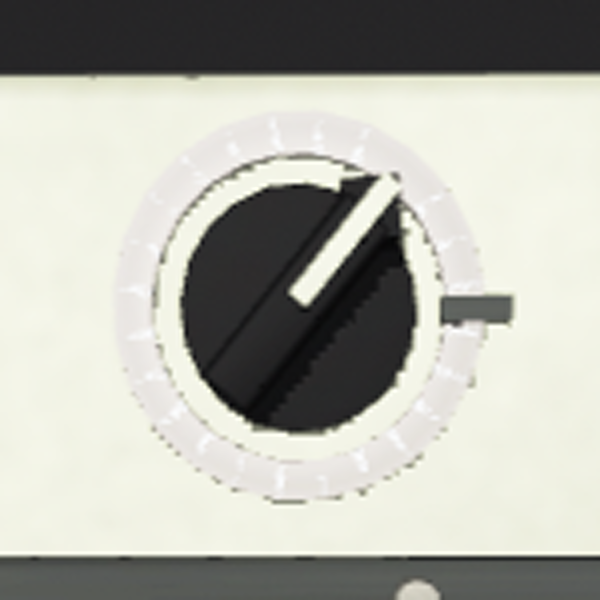

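The white line runs from crop (302,297) to (390,180) and the mark from (440,309) to (514,308). The skirt is centred at (299,307.5). The knob has to turn clockwise by roughly 0.9 rad.

```bash
cat > kn.py <<'E'
from pl import *
def knob(im,c,roi):
    x0,y0,x1,y1=roi; g=im[y0:y1,x0:x1].min(2)
    # mark: mid-grey greenish
    off=np.array([x0,y0]); return g,off
E
python3 - <<'E'
from kn import *
im=cv2.imread('pics/w7.png'); c=manip.get_calibration('wrist'); c['cam_to_world']=np.load('w7c.npy')
cr=lambda p: np.array(p)/4-.375+[246,8]
A=ray(c,[cr([299,307.5])],64)[0,:2]; A2=ray(c,[cr([299.5,306])],60)[0,:2]
sub=im[8:158,246:396]; g=sub.min(2)
dark=(g<75).astype(np.uint8); n,l,st,ce=cv2.connectedComponentsWithStats(dark); k=l[85,60]
m=cv2.morphologyEx((l==k).astype(np.uint8),cv2.MORPH_CLOSE,np.ones((25,25)))
ct=max(cv2.findContours(m,cv2.RETR_EXTERNAL,cv2.CHAIN_APPROX_NONE)[0],key=cv2.contourArea)[:,0]
Q=ray(c,ct+[246,8],64)[:,:2]; Q=Q[(Q-A)@[1,0]<10]  # keep side away from nose
s=np.linalg.lstsq(np.c_[2*Q,np.ones(len(Q))],(Q**2).sum(1),rcond=None)[0]; print('skirt',s[:2].round(1),'r',np.sqrt(s[2]+s[0]**2+s[1]**2).round(1))
print('axis',A.round(1),A2.round(1))
# white line inside skirt
w=np.argwhere((g>150))[:,::-1]; 
a,b=np.array([75.5,74.2]),np.array([97.5,45]); d=(b-a)/np.linalg.norm(b-a); r=w-a; al=r@d; pe=r@[-d[1],d[0]]
q=w[(abs(pe)<5)&(al>-3)&(al<26)]; W=ray(c,q+[246,8],92)[:,:2]
vx=cv2.fitLine(W.astype(np.float32),cv2.DIST_HUBER,0,.01,.01).ravel(); print('line',vx, 'n',len(q), 'nose ang',np.arctan2(vx[1],vx[0]))
print('nose end',ray(c,[cr([390,180])],92)[0,:2],'line start',ray(c,[cr([302,297])],92)[0,:2])
mk=(g>75)&(g<140); n,l,st,ce=cv2.connectedComponentsWithStats(mk.astype(np.uint8)); k=l[77,119]; print('mark px',st[k],ce[k])
Mk=ray(c,np.argwhere(l==k)[:,::-1]+[246,8],63)[:,:2]; print('mark mean',Mk.mean(0),'pca',cv2.fitLine(Mk.astype(np.float32),cv2.DIST_L2,0,.01,.01).ravel()[:2])
E
```

```text
skirt [585.5 126. ] r 29.6
axis [584.6 126.4] [584.7 127.1]
line [5.7679498e-01 8.1688899e-01 5.9137079e+02 1.3609238e+02] n 153 nose ang 0.9559966
nose end [603.36244035 153.46919109] line start [585.53226922 126.68008874]
mark px [110  74  18   8 118] [118.59322034  76.8220339 ]
mark mean [628.87526769 129.82466059] pca [0.9973997  0.07206852]
```

{"op": "send_rows", "data": {"fingers": 0.5, "steps": [{"x": 0.16, "y": -0.006, "z": 0, "wx": 0, "wy": 0, "wz": 0}, {"x": 0.16, "y": -0.006, "z": 0, "wx": 0, "wy": 0, "wz": 0}, {"x": 0.157, "y": -0.005, "z": 0, "wx": 0, "wy": 0, "wz": 0}, {"x": 0, "y": 0, "z": 0.1, "wx": 0, "wy": 0, "wz": 0.09}, {"x": 0, "y": 0, "z": 0.15, "wx": 0, "wy": 0, "wz": 0.09}, {"x": 0, "y": 0, "z": 0.15, "wx": 0, "wy": 0, "wz": 0.09}, {"x": 0, "y": 0, "z": 0.15, "wx": 0, "wy": 0, "wz": 0.09}, {"x": 0, "y": 0, "z": 0.15, "wx": 0, "wy": 0, "wz": 0.083}, {"x": 0, "y": 0, "z": 0, "wx": 0, "wy": 0, "wz": 0}, {"x": 0, "y": 0, "z": 0, "wx": 0, "wy": 0, "wz": 0}]}}

```text
time_s: 13.25
tcp_pos: [585.7, 127.3, 112.5]
tool_rot: [0.0, 0.887, 0.461, 0.001]
force: [0.1, -0.3, -0.6]
gripper_width: 47.3
grasp_force: 0.0
```

{"op": "send_rows", "data": {"steps": [{"x": 0, "y": 0, "z": 0, "wx": 0, "wy": 0, "wz": 0}, {"x": 0, "y": 0, "z": 0, "wx": 0, "wy": 0, "wz": 0}]}}

```text
time_s: 13.5
tcp_pos: [585.4, 127.6, 112.7]
tool_rot: [0.0, 0.887, 0.461, 0.001]
force: [0.3, 0.3, -0.2]
gripper_width: 47.2
grasp_force: 0.0
```

Run:
```python
from m import *
s,M=tool(); print(s['time_s'],s['tcp_pos'],M.round(3).tolist(),'tool x ang',np.arctan2(M[1,0],M[0,0]),s['joints'].round(2))
```

```text
13.5 [585.42125954 127.55400681 112.67309753] [[0.575, 0.818, 0.002], [0.818, -0.575, 0.0], [0.002, 0.002, -1.0]] tool x ang 0.9578120351558287 [0.1  0.37 1.6  0.   1.17 0.71]
```

{"op": "send_rows", "data": {"steps": [{"x": -0.005, "y": 0.002, "z": 0.06, "wx": 0, "wy": 0, "wz": 0}, {"x": 0, "y": 0, "z": 0.06, "wx": 0, "wy": 0, "wz": 0}, {"x": 0, "y": 0, "z": 0.06, "wx": 0, "wy": 0, "wz": 0}, {"x": 0, "y": 0, "z": 0.03, "wx": 0, "wy": 0, "wz": 0}, {"x": 0, "y": 0, "z": 0, "wx": 0, "wy": 0, "wz": 0}, {"x": 0, "y": 0, "z": 0, "wx": 0, "wy": 0, "wz": 0}]}}

```text
time_s: 14.25
tcp_pos: [584.8, 126.5, 69.7]
tool_rot: [0.0, 0.888, 0.461, 0.0]
force: [0.8, -0.6, -0.9]
gripper_width: 47.0
grasp_force: 0.0
```

{"op": "send_rows", "data": {"fingers": 0.1, "steps": [{"x": 0, "y": 0, "z": 0, "wx": 0, "wy": 0, "wz": 0}, {"x": 0, "y": 0, "z": 0, "wx": 0, "wy": 0, "wz": 0}, {"x": 0, "y": 0, "z": 0, "wx": 0, "wy": 0, "wz": 0}, {"x": 0, "y": 0, "z": 0, "wx": 0, "wy": 0, "wz": 0}, {"x": 0, "y": 0, "z": 0, "wx": 0, "wy": 0, "wz": 0}]}}

```text
time_s: 14.88
tcp_pos: [585.0, 126.1, 69.6]
tool_rot: [0.0, 0.888, 0.461, 0.0]
force: [0.9, -2.1, -1.0]
gripper_width: 13.9
grasp_force: 30.0
```

Run:
```python
from m import *
s,M=tool(); print(s['time_s'],s['tcp_pos'],s['force'],s['ft_torque'],'tool x ang',np.arctan2(M[1,0],M[0,0]),s['gripper_width'])
```

```text
14.875 [585.02494633 126.09796664  69.64232641] [ 0.91316805 -2.08436101 -1.02497426] [-0.30716086 -0.08515405 -0.02838395] tool x ang 0.9573699602974597 13.911804771356675
```

{"op": "send_rows", "data": {"steps": [{"x": 0, "y": 0, "z": 0, "wx": 0, "wy": 0, "wz": 0.06}, {"x": 0, "y": 0, "z": 0, "wx": 0, "wy": 0, "wz": 0.08}, {"x": 0, "y": 0, "z": 0, "wx": 0, "wy": 0, "wz": 0.08}, {"x": 0, "y": 0, "z": 0, "wx": 0, "wy": 0, "wz": 0.08}, {"x": 0, "y": 0, "z": 0, "wx": 0, "wy": 0, "wz": 0.08}, {"x": 0, "y": 0, "z": 0, "wx": 0, "wy": 0, "wz": 0.08}, {"x": 0, "y": 0, "z": 0, "wx": 0, "wy": 0, "wz": 0.06}, {"x": 0, "y": 0, "z": 0, "wx": 0, "wy": 0, "wz": 0.042}, {"x": 0, "y": 0, "z": 0, "wx": 0, "wy": 0, "wz": 0}, {"x": 0, "y": 0, "z": 0, "wx": 0, "wy": 0, "wz": 0}]}}

```text
time_s: 16.12
tcp_pos: [584.8, 126.5, 69.6]
tool_rot: [-0.0, 0.999, 0.038, 0.0]
force: [0.7, -0.1, 1.1]
gripper_width: 14.0
grasp_force: 30.0
```

Run:
```python
from kn import *
s,M=tool(); print(s['time_s'],s['tcp_pos'],s['force'],s['ft_torque'],'tool x ang',np.arctan2(M[1,0],M[0,0]),s['gripper_width'])
c,im=snap('wrist','w8.png'); np.save('w8c.npy',c['cam_to_world'])
p=proj(c,[[585,126.5,92],[621,129,92],[621,129,63],[629,130,63]]).round(0); print(p.tolist())
```

```text
16.125 [584.78746018 126.51456251  69.63451329] [ 0.69340906 -0.07355407  1.11116981] [-0.04023637 -0.08700585 -0.00881323] tool x ang 0.07522993605690023 14.007805878463834
[[323.0, 255.0], [323.0, 181.0], [323.0, 171.0], [322.0, 156.0]]
```

{"op": "send_rows", "data": {"fingers": 0.4, "steps": [{"x": 0, "y": 0, "z": 0, "wx": 0, "wy": 0, "wz": 0}, {"x": 0, "y": 0, "z": 0, "wx": 0, "wy": 0, "wz": 0}, {"x": 0, "y": 0, "z": 0, "wx": 0, "wy": 0, "wz": 0}, {"x": 0, "y": 0, "z": -0.1, "wx": 0, "wy": 0, "wz": 0}, {"x": 0, "y": 0, "z": -0.2, "wx": 0, "wy": 0, "wz": 0}, {"x": -0.1, "y": 0, "z": -0.2, "wx": 0, "wy": 0, "wz": 0}, {"x": -0.15, "y": 0, "z": -0.2, "wx": 0, "wy": 0, "wz": 0}, {"x": -0.15, "y": 0, "z": -0.2, "wx": 0, "wy": 0, "wz": 0}, {"x": -0.1, "y": 0, "z": 0, "wx": 0, "wy": 0, "wz": 0}, {"x": 0, "y": 0, "z": 0, "wx": 0, "wy": 0, "wz": 0}]}}

```text
time_s: 17.42
tcp_pos: [483.6, 119.0, 250.2]
tool_rot: [-0.0, 0.999, 0.037, 0.001]
force: [0.8, -0.6, 0.3]
gripper_width: 37.6
grasp_force: 0.0
```

{"op": "send_rows", "data": {"steps": [{"x": 0, "y": 0, "z": 0, "wx": 0, "wy": 0, "wz": 0}, {"x": 0, "y": 0, "z": 0, "wx": 0, "wy": 0, "wz": 0}, {"x": 0, "y": 0, "z": 0, "wx": 0, "wy": 0, "wz": 0}]}}

```text
time_s: 17.8
tcp_pos: [485.1, 119.0, 248.7]
tool_rot: [0.0, 0.999, 0.037, -0.001]
force: [0.4, 0.6, 0.1]
gripper_width: 37.6
grasp_force: 0.0
```

Run:
```python
from kn import *
s,M=tool(); print(s['time_s'],s['tcp_pos'],np.arctan2(M[1,0],M[0,0]))
c,im=snap('wrist','w9.png'); np.save('w9c.npy',c['cam_to_world'])
g=im.min(2)
A=np.array([585.,126.5])
u0=proj(c,[585,126.5,92])[0]; u1=proj(c,[620,129.1,92])[0]; mk0=proj(c,[629,129.8,63])[0]; print(u0,u1,mk0)
x,y=mk0.astype(int); print(g[y-8:y+9,x-14:x+15:2])
mid=((u0+u1)/2).astype(int); print(g[mid[1]-20:mid[1]+21:4,mid[0]-14:mid[0]+15:2])
```

```text
17.8 [485.14001534 118.97132451 248.74482099] 0.0743854992904814
[322.63554474  75.35816136] [322.66511715  33.72369853] [322.64158358  30.23984789]
[[232 232 232 232 233 226  93  93  98 177 231 231 230 229 230]
 [231 232 232 233 234 226  93  93  99 176 231 231 231 230 230]
 [232 232 232 232 234 226  93  93  92 176 231 231 231 230 230]
 [231 233 233 233 234 226  93  92  92 175 231 230 231 230 230]
 [231 232 233 233 234 224  94  94  93 175 231 230 231 230 230]
 [231 232 233 233 234 225  94  94  92 175 231 230 231 230 230]
 [232 232 233 233 234 224  94  93  92 179 230 229 231 230 230]
 [233 233 231 231 227 213  93  94  93 223 222 193 229 229 229]
 [233 231 197 223 223 209  94  94  93 223 223 222 222 226 229]
 [229 224 223 223 223 221  94  93  94 221 220 222 221 222 223]
 [224 223 223 221 220 219  93  93  95 217 219 219 221 222 222]
 [223 223 221 219 236 221  93  93  93 190 221 220 219 220 221]
 [222 220 220 221 235 221  93  84  84 188 224 221 220 219 218]
 [220 221 222 223 223 223  96  79  78 158 244 222 221 220 220]
 [221 222 224 225 226 225 146 191 197 198 236 225 224 223 221]
 [223 225 226 226 227 227 158 232 232 167 170 227 226 225 224]
 [225 227 227 228 229 217 150 232 232 156 171 228 227 227 226]]
[[222 220 220 221 235 221  93  84  84 188 224 221 220 219 218]
 [225 227 227 228 229 217 150 232 232 156 171 228 227 227 226]
 [250 162 105 126  73  38 152 233 233 153  37  55 120 142 162]
 [235 235 215  33  38  31 153 235 234 159  31  37  33 164 231]
 [234 211  34  12  20  37 153 234 234 154  37  19  10  19 162]
 [ 39  39  39  40  24  38 152 234 234 154  37  20  20  20  38]
 [ 40  40  41  40  23  39 153 235 234 154  37  20  20  27  39]
 [ 40  40  40  40  23  38 152 233 233 155  37  20  19  27  39]
 [ 41  41  40  40  23  39 148 233 232 152  36  19  19  26  39]
 [ 40  41  40  41  22  39 151 232 230 151  35  19  20  40  39]
 [ 40  40  41  41  21  39 119 232 232 114  34  18  19  39  40]]
```

Run:
```python
from kn import *
im=cv2.imread('pics/w9.png'); c=manip.get_calibration('wrist'); c['cam_to_world']=np.load('w9c.npy'); g=im.min(2).astype(float)
def mid(rows,a,b,s,z):
    l=np.array(edge(g,rows,a,323,s,0)); r=np.array(edge(g,rows,323,b,-s,0)); P=ray(c,(l+r)/2,z)[:,:2]; f=np.polyfit(P[:,0],P[:,1],1); return P.mean(0),np.arctan(f[0])
m,ma=mid(range(22,33),315,331,-1,63); w,wa=mid(range(42,72),316,331,1,92)
print('mark',m,ma,'line',w,wa)
for A in([585,126.5],[585.5,126.5],[585,126.1]):
    print(A,'mark ang',np.arctan2(*(m-A)[::-1]),'line ang',np.arctan2(*(w-A)[::-1]))
# skirt outer in this image -> axis y
d=[]
for v in range(66,84,2):
    e1=np.diff(g[v])[270:310].argmin()+270.5; e2=np.diff(g[v])[336:376].argmax()+336.5; d.append(((e1+e2)/2,v,e2-e1))
d=np.array(d); print(d.round(1).tolist()); print(ray(c,d[:,:2],64)[:,:2].mean(0))
```

```text
mark [631.83403589 130.33711728] 0.02492510601327995 line [601.066848   127.35223631] 0.07528910029302067
[585, 126.5] mark ang 0.08174751587853452 line ang 0.05299349162578647
[585.5, 126.5] mark ang 0.08262568168815783 line ang 0.05469227854191982
[585, 126.1] mark ang 0.09022526884485153 line ang 0.07778189806289033
[[323.0, 66.0, 55.0], [323.0, 68.0, 55.0], [323.0, 70.0, 57.0], [323.0, 72.0, 57.0], [323.5, 74.0, 60.0], [323.0, 76.0, 59.0], [332.5, 78.0, 78.0], [334.5, 80.0, 82.0], [323.0, 82.0, 59.0]]
[589.2429926  124.08792713]
```

Run:
```python
from kn import *
im=cv2.imread('pics/w9.png'); c=manip.get_calibration('wrist'); c['cam_to_world']=np.load('w9c.npy'); g=im.min(2).astype(float)
print(g[20:37:2,315:331].astype(int)); print(g[40:76:5,315:331].astype(int))
for v in range(16,34,2):
    r=g[v,312:334]; cov=np.clip((225-r)/(225-93),0,1); print(v,((cov*np.arange(312,334)).sum()/cov.sum()).round(2),cov.sum().round(2),end=' | ')
print()
# skirt lower-half circle
dark=(g<75); dark[:, :285]=0; dark[:,362:]=0
e=[]
for v in range(50,112,2):
    k=np.flatnonzero(dark[v]); e.append((v,k.min(),k.max()))if len(k) else 0
print(e)
print(ray(c,[[323,30],[322.7,30]],63), ray(c,[[323,80]],64))
```

```text
[[232 232 232 232 213 151 151 152 153 170 213 233 233 233 231 231]
 [232 233 233 226 172  93  92  93  92  98 117 177 232 231 231 231]
 [233 234 234 226 172  93  92  93  93  92 102 176 231 231 231 231]
 [234 234 234 224 163  94  92  94  94  93 103 175 231 231 230 230]
 [234 234 234 224 162  94  92  93  94  92 107 179 231 230 229 229]
 [223 223 223 209 152  94  92  94  94  93 157 223 223 223 223 222]
 [219 220 220 219 190  93  92  93  94  95 154 217 219 219 219 219]
 [228 235 232 221 192  93  92  84  69  84 124 188 223 224 222 221]
 [226 226 226 225 195 146 203 191 191 197 200 198 228 236 233 225]]
[[217 185 129  45  38 150 232 232 232 232 222 153  37  49  83 163]
 [ 39  39  38  38  38 154 235 235 234 233 225 160  38  38  38  38]
 [ 12  20  30  37  38 153 235 234 233 234 224 154  36  37  33  19]
 [ 33  24  31  38  39 154 235 235 235 234 224 154  27  37  31  20]
 [ 34  24  32  39  38 152 234 234 234 234 224 155  38  37  32  20]
 [ 35  23  31  39  33 148 233 233 233 233 223 154  37  36  30  19]
 [ 35  22  32  39  40 151 232 232 231 230 219 151  36  35  30  19]
 [ 35  22  32  41  40 117 2
[... 766 characters left out ...]
np.int64(294), np.int64(352)), (84, np.int64(295), np.int64(352)), (86, np.int64(295), np.int64(352)), (88, np.int64(295), np.int64(351)), (90, np.int64(296), np.int64(350)), (92, np.int64(297), np.int64(349)), (94, np.int64(298), np.int64(348)), (96, np.int64(299), np.int64(347)), (98, np.int64(301), np.int64(346)), (100, np.int64(303), np.int64(344)), (102, np.int64(305), np.int64(342)), (104, np.int64(307), np.int64(340)), (106, np.int64(310), np.int64(337)), (108, np.int64(313), np.int64(332))]
[[629.23846254 129.47167938  63.        ]
 [629.21665818 129.75983083  63.        ]] [[583.45912077 126.02603233  64.        ]]<stdin>:5: RuntimeWarning: invalid value encountered in scalar divide
```

The nose line is at angle 0.075. The mark, with its shadow discounted, is at about 0.095, so I overshot clockwise by about 0.02 rad. I'll regrip and trim it back.

{"op": "send_rows", "data": {"steps": [{"x": 0.15, "y": 0, "z": 0, "wx": 0, "wy": 0, "wz": 0}, {"x": 0.2, "y": 0, "z": 0, "wx": 0, "wy": 0, "wz": 0}, {"x": 0.15, "y": 0, "z": 0.1, "wx": 0, "wy": 0, "wz": 0}, {"x": 0, "y": 0, "z": 0.2, "wx": 0, "wy": 0, "wz": 0}, {"x": 0, "y": 0, "z": 0.2, "wx": 0, "wy": 0, "wz": 0}, {"x": 0, "y": 0, "z": 0.15, "wx": 0, "wy": 0, "wz": 0}, {"x": 0, "y": 0, "z": 0, "wx": 0, "wy": 0, "wz": 0}, {"x": 0, "y": 0, "z": 0, "wx": 0, "wy": 0, "wz": 0}, {"x": 0, "y": 0, "z": 0, "wx": 0, "wy": 0, "wz": 0}]}}

```text
time_s: 18.98
tcp_pos: [585.7, 126.6, 121.2]
tool_rot: [-0.0, 0.999, 0.037, 0.002]
force: [-0.2, -0.6, -0.0]
gripper_width: 37.4
grasp_force: 0.0
```

{"op": "send_rows", "data": {"steps": [{"x": -0.003, "y": 0, "z": 0.1, "wx": 0, "wy": 0, "wz": 0}, {"x": 0, "y": 0, "z": 0.1, "wx": 0, "wy": 0, "wz": 0}, {"x": 0, "y": 0, "z": 0.05, "wx": 0, "wy": 0, "wz": 0}, {"x": 0, "y": 0, "z": 0, "wx": 0, "wy": 0, "wz": 0}, {"x": 0, "y": 0, "z": 0, "wx": 0, "wy": 0, "wz": 0}]}}

```text
time_s: 19.6
tcp_pos: [584.6, 126.5, 70.5]
tool_rot: [-0.0, 0.999, 0.037, 0.001]
force: [-0.1, 0.1, 1.5]
gripper_width: 37.5
grasp_force: 0.0
```

{"op": "send_rows", "data": {"fingers": 0.1, "steps": [{"x": 0, "y": 0, "z": 0, "wx": 0, "wy": 0, "wz": 0}, {"x": 0, "y": 0, "z": 0, "wx": 0, "wy": 0, "wz": 0}, {"x": 0, "y": 0, "z": 0, "wx": 0, "wy": 0, "wz": 0}, {"x": 0, "y": 0, "z": 0, "wx": 0, "wy": 0, "wz": 0}, {"x": 0, "y": 0, "z": 0, "wx": 0, "wy": 0, "wz": -0.007}, {"x": 0, "y": 0, "z": 0, "wx": 0, "wy": 0, "wz": -0.006}, {"x": 0, "y": 0, "z": 0, "wx": 0, "wy": 0, "wz": 0}, {"x": 0, "y": 0, "z": 0, "wx": 0, "wy": 0, "wz": 0}, {"x": 0, "y": 0, "z": 0, "wx": 0, "wy": 0, "wz": 0}]}}

```text
time_s: 20.72
tcp_pos: [584.0, 126.4, 69.7]
tool_rot: [-0.0, 0.999, 0.047, 0.0]
force: [-0.0, -0.4, 5.0]
gripper_width: 13.8
grasp_force: 30.0
```

Run:
```python
from m import *
s,M=tool(); print(s['time_s'],s['tcp_pos'],s['force'],s['ft_torque'],'tool x ang',np.arctan2(M[1,0],M[0,0]),s['gripper_width'])
```

```text
20.725 [583.97264894 126.4199306   69.70486796] [-0.03199716 -0.42692049  4.97305592] [-0.07028061  0.2152676   0.01955875] tool x ang 0.09495707006867167 13.788664241299573
```

Angle is now 0.095. I'll release, retreat and recheck both the knob and the plate.

{"op": "send_rows", "data": {"fingers": 0.4, "steps": [{"x": 0, "y": 0, "z": 0, "wx": 0, "wy": 0, "wz": 0}, {"x": 0, "y": 0, "z": 0, "wx": 0, "wy": 0, "wz": 0}, {"x": 0, "y": 0, "z": 0, "wx": 0, "wy": 0, "wz": 0}, {"x": 0, "y": 0, "z": -0.1, "wx": 0, "wy": 0, "wz": 0}, {"x": 0, "y": 0, "z": -0.2, "wx": 0, "wy": 0, "wz": 0}, {"x": -0.1, "y": 0, "z": -0.2, "wx": 0, "wy": 0, "wz": 0}, {"x": -0.15, "y": 0, "z": -0.2, "wx": 0, "wy": 0, "wz": 0}, {"x": -0.15, "y": 0, "z": -0.2, "wx": 0, "wy": 0, "wz": 0}, {"x": -0.1, "y": 0, "z": 0, "wx": 0, "wy": 0, "wz": 0}, {"x": 0, "y": 0, "z": 0, "wx": 0, "wy": 0, "wz": 0}]}}

```text
time_s: 21.98
tcp_pos: [483.3, 116.9, 250.1]
tool_rot: [-0.0, 0.999, 0.048, 0.001]
force: [0.6, -0.3, -0.8]
gripper_width: 37.3
grasp_force: 0.0
```

{"op": "send_rows", "data": {"steps": [{"x": 0, "y": 0, "z": 0, "wx": 0, "wy": 0, "wz": 0}, {"x": 0, "y": 0, "z": 0, "wx": 0, "wy": 0, "wz": 0}, {"x": 0, "y": 0, "z": 0, "wx": 0, "wy": 0, "wz": 0}, {"x": 0, "y": 0, "z": 0, "wx": 0, "wy": 0, "wz": 0}]}}

```text
time_s: 22.48
tcp_pos: [484.5, 116.9, 249.0]
tool_rot: [-0.0, 0.999, 0.047, -0.0]
force: [0.5, -1.3, -0.7]
gripper_width: 37.5
grasp_force: 0.0
```

Run:
```python
from kn import *
s,M=tool(); print(s['time_s'],s['tcp_pos'],np.arctan2(M[1,0],M[0,0]))
c,im=snap('wrist','w10.png'); np.save('w10c.npy',c['cam_to_world']); g=im.min(2).astype(float)
u=proj(c,[[585,126.5,92],[621,129.7,92],[631,130.7,63]]); print(u.round(1).tolist())
a=int(round(u[0,0])); 
print(a-10,g[18:37:2,a-10:a+10].astype(int)); print(g[38:80:5,a-10:a+10].astype(int))
dark=g<75; dark[:,:a-38]=0; dark[:,a+39:]=0
print([(v,(np.flatnonzero(dark[v]).min()+np.flatnonzero(dark[v]).max())/2) for v in range(60,106,3)])
```

```text
22.475 [484.53941579 116.90323303 249.04829444] 0.09480923731074958
[[322.7, 74.6], [323.0, 31.7], [322.9, 27.2]]
313 [[232 232 232 232 232 232 232 232 231 231 230 231 231 232 232 233 232 231
  231 230]
 [232 232 232 232 232 232 233 206  96  95  96  96  96 133 204 232 232 231
  231 231]
 [232 232 232 233 233 233 233 207  93  92  92  93  93  92 163 231 231 231
  231 231]
 [232 233 233 234 234 234 233 207  93  92  93  92  93  93 162 231 230 230
  230 231]
 [232 232 233 234 234 234 234 208  93  91  93  94  94 104 175 231 230 230
  230 231]
 [231 232 231 229 229 226 226 197  93  92  93  94  93 143 193 177 177 198
  229 230]
 [223 223 222 228 232 222 221 192  93  92  93  94  93 155 221 227 239 239
  222 221]
 [220 219 218 218 226 230 220 191  94  92  92  94  94 153 218 219 219 218
  219 219]
 [221 221 221 223 223 223 223 195  99  85  59  74  98 104 166 223 223 221
  221 220]
 [225 226 226 226 227 227 226 218 217 232 232 232 226 182 182 239 235 227
  225 225]]
[[228 228 228 228 228 203 110 115 206 231 232 231 221 151  89 196 237 233
  226 228]
 [213 114  38  39  39  38  39 115 209 233 234 
[... 337 characters left out ...]
33 233 223 154  37  37  32  20
   17  19]
 [ 41  41  33  21  30  38  39 118 210 231 231 230 219 150  37  37  30  20
   17  19]
 [ 40  41  34  22  32  40  40 118 210 232 231 231 222 158  37  35  31  19
   16  19]
 [ 41  41  34  22  31  40  40  40  40  40  40  39  38  37  36  35  30  19
   16  19]]
[(60, np.float64(323.5)), (63, np.float64(323.5)), (66, np.float64(323.0)), (69, np.float64(323.0)), (72, np.float64(323.0)), (75, np.float64(323.0)), (78, np.float64(323.0)), (81, np.float64(323.5)), (84, np.float64(323.5)), (87, np.float64(323.5)), (90, np.float64(323.5)), (93, np.float64(323.5)), (96, np.float64(323.5)), (99, np.float64(323.0)), (102, np.float64(323.5)), (105, np.float64(323.0))]
```

The nose line (u≈323.1), the mark (u≈323.15) and the knob axis (u≈323.2) are all in one column, so they line up. The arm is clear and the plate has not been touched since the check. Handing in.

```bash
python3 -c "
from cell import manip
print(manip.hand_in())"
```

```text
the job is handed in; nothing more can be done
None
```

I handed the job in at about 22.5 s: the plate sits square against all three pins to within about 0.2 mm (measured before I turned the knob, not since), the knob nose is on the mark to within about 0.01 rad, and the arm is clear.

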